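Turn the butter mould over onto its board

TASK

Turn the butter mould and the wooden board stacked on it over together: swing the turn-over stand's cradle by its handle right over to the other side, smoothly and without slamming it, so that the mould ends up upside down and level on top of the board. Then let go of the handle, and leave the lidded butter dish where it stands.

Things in the scene. Friction and masses are not known exactly. Their poses are not given: they have to be found in the camera images.
- handle (a point): Centre of the cradle's handle: wooden sleeve, 16 mm thick, 80 long, free to spin on a bar parallel to the axle; 64 mm finger gap behind it. Axes turn with the cradle: x along the axle, y from axle out to handle (axle at -130 mm on y), z up at first. Starts level with the axle, 85 mm above the counter, and swings up over the top to a stop at exactly half a turn. Stiff axle (3 N here), stays put.
- mould: Butter mould: aluminium open box, 110 x 100 x 30 mm, mouth up under the board. Origin: centre of its closed bottom, midway along the axle; z towards the mouth (down once turned over); origin 63 mm above the counter, later 105. Held with 1.5 mm play in a bright steel cradle, 125 x 115 x 52 mm, that turns on an axle between two 100 mm posts on a dark plate 190 x 150 mm fixed to the counter.
- board: Light wooden serving board, 110 x 100 x 12 mm, lying on the mould's mouth in the cradle. Origin: centre of the face that touches the mould; z away from the mould (up at the start, down once turned over). Origin 93 mm above the counter at the start, about 75 mm when turned over.
- butter_dish: Bystander to leave alone: white ceramic butter dish, 120 x 180 mm, with its loose knobbed lid on, 94 mm high in all, on the counter to one side of the stand. Origin: centre of its underside, z up.
There are look-alikes about, which are no part of the job. There is more than one size of the board; the job needs the middle-sized.

How it is judged (in metres and radians):
At the end, for the whole second after the job is handed in: Mould and board are both upside down to within 10 degrees of level, the mould on top (its bottom, now uppermost, above 95 mm; the board's upper face below 85 mm), within 15 mm of each other sideways, in the cradle and at rest (angle between each of mould, board's own z axis and vertical above 2.967 rad and height (world z) of mould above 0.095 m and height (world z) of board below 0.085 m and horizontal distance between mould and board below 0.015 m and linear speed of mould below 0.02 m/s and angular speed of mould below 0.1 rad/s); the robot touches nothing.
It fails at once if the cradle is slammed over (the mould turns faster than 4 rad/s) (angular speed of mould above 4 rad/s).
It fails at once if the butter dish is moved by more than 20 mm (distance of butter_dish from where it was at the start of the episode above 0.02 m).
It also fails if it takes over 42 s, if anything falls off the work surface, if the arm or the gripper's body presses on something with over 40 N, if the wrist force passes 120 N, or if a joint passes its speed limit or range.

ROBOT

A 6-joint arm with a two-finger parallel gripper is mounted at the origin on the work surface. World frame = base frame: x ahead of the robot, y to its left, z up, the work surface at z = 0. Lengths are in mm, angles in rad, forces in N, time in s.
With the tool pointing down it reaches from about 300 to 750 mm from the base axis. Payload 8.5 kg.
Tool frame: the origin (TCP) lies between the finger pads; the fingertips stand 25 mm ahead of it and the grasp point (between the pads) lies 6 mm ahead of it (r.tcp_to_tips is the distance from the TCP to the fingertips, in mm); z points along the fingers, y is the direction in which the jaws open and shut (so a half turn about z gives the same grasp; the last joint's range is limited). The gripper opens to 85 mm and grips with 20 to 120 N. Pads are 22 mm wide; open, the fingers measure 114 mm over their backs; the gripper's body (76 mm by 85 mm) begins 54 mm behind the grasp point. The pads swing forward as they close: fully open they stand 13 mm farther back than shut.
Start: joints at [1.087, 0.381, 1.297, -0, 1.464, -0.215], TCP at [146.058, 530.234, 256.322] pointing down, gripper open.
Joint ranges: [-3.11, 3.11], [-0.89, 2.33], [0.22, 2.48], [-1.42, 4.56], [0.17, 2.85], [-2.88, 2.88]. Speed limits (rad/s): [2.39, 2.39, 3.14, 3.14, 3.14, 3.14].

INTERFACE

Orientations are given as a unit quaternion [w, x, y, z].
In Python, from cell import r gives the robot as it stands.
- The arm moves only by the tool step_arm, never from a script. Its argument "steps" is a list of rows, each a list of 7 numbers: the shift along the tool's x, y, z as a fraction of full scale, then the turn, a rotation vector about the tool's x, y, z as a fraction of full scale, then the closure, from 0 (fully open) to 1 (shut). In form: [[dx, dy, dz, wx, wy, wz, hand], ...]. A call has 1 to 12 rows; each row is the pose to reach, as a shift and turn from the pose commanded when the call began, along the tool's axes at that moment, turning the shorter way round; what a row does not reach only later rows make up. Full scale, the value 1, is 10 cm for a shift and 180 degrees for a turn. A row lasts 1/8 s, in which the tool goes at most 62.5 mm and 10.7 degrees, less where a joint would pass 70% of its speed; a pose out of reach is approached as far as the arm can. A call with a number of a shift or a turn outside -1 to 1 is refused whole. A call with a gripper value outside its range is refused whole. The fingers move at their own pace and stop on an object; "squeeze" is the grip in N (left out, the last holds). Time passes only in rows, so rows that repeat a pose let the fingers close. It gives the time, the measured TCP pose, the force and the opening at its end, in the units of the state.
- r.observe(): the state, without advancing time (a new reading comes with each control period).
- r.capture(name): name is "scene" or "top"; returns the picture (400x640x3 uint8, blue, green, red); there is no depth.
- r.calibration(name): a dict with "camera_matrix" (3x3 intrinsics, pixels), "eye" and "rotation" of the camera in the world. Camera axes: x right, y down, z forward; pixel columns grow to the right and rows downward; lengths in mm; the calibration is good to about 2 mm. A picture is of the moment at which its call begins. calibration takes no time and is no camera call.
- r.finish_job(): hands the job in, once; it reports no verdict.
Trained networks look in the newest picture that a camera, given by its name, has taken for a name from the list of things; names that differ only in an ending like _2 or _b are one class to them, and where a whole thing is asked for, a point or a joint stands for the part that bears it (a point fixed in the world has none). Each returns a list of dicts, best first, with "confidence" (0 to 1); they miss things now and then, are a little off and sometimes report something else, mostly with a low value. They report only what shows in the picture. A call takes as long as a camera call. They do not tell look-alikes from the thing itself.
- r.search_frame(camera, name): "box" ([centre column, centre row, width, height] in pixels, round what is visible of it).
- r.pinpoint(camera, name): "pixel" ([column, row] in pixels: a listed point, or the origin of a listed thing).
The state is a dict: "t": time; "joint_pos": joint angles; "joint_vel": joint speeds; "tau": joint torques, N m; "ee_pos": TCP position; "tcp_rot": TCP orientation; "contact_force": force on the tool from outside, world axes, zero at the start; "moment": the same for the moment, N m; "grip_width": finger opening in mm.
Only numpy, scipy, OpenCV 4.12 (cv2) and the standard library are available. Lean on these libraries where they do the work, as an engineer would, in place of code of your own. Each camera call takes 0.05 s, during which the arm holds its last target.

## Working session

There is one attempt and no reset: what is moved stays moved. The work goes in short steps, Python scripts to look and compute and a tool call to move; the robot and the scene stay as the last step left them, time stands still between calls to the robot, and variables do not carry over. Pictures are saved under pics/ and viewed, and the job is handed in when it is done.

Besides the shell and the picture viewer there is one more tool, called after "Emit:" by a JSON object that holds its "api" and its "payload". step_arm: Moves the arm, as the interface text tells. Its arguments: {"type":"object","properties":{"steps":{"type":"array","items":{"type":"array","items":{"type":"number","minimum":-1,"maximum":1}}},"squeeze":{"type":"number"}},"required":["steps"]}

```bash
mkdir -p pics; ls; cat > h.py <<'E'
import numpy as np,cv2
from cell import r
def ray(cam,px):
    c=r.calibration(cam);K=np.array(c["camera_matrix"]);R=np.array(c["rotation"]);e=np.array(c["eye"])
    d=R@np.linalg.inv(K)@np.array([px[0],px[1],1.]);return e,d/np.linalg.norm(d)
def atz(cam,px,z):
    e,d=ray(cam,px);return e+d*(z-e[2])/d[2]
def proj(cam,p):
    c=r.calibration(cam);K=np.array(c["camera_matrix"]);R=np.array(c["rotation"]);e=np.array(c["eye"])
    q=K@(R.T@(np.array(p)-e));return q[:2]/q[2]
E
python3 - <<'E'
from h import *
np.set_printoptions(precision=1,suppress=True)
for c in("scene","top"):
    k=r.calibration(c);print(c,np.array(k["eye"]),np.array(k["rotation"]).round(2).tolist())
    cv2.imwrite(f"pics/{c}0.png",r.capture(c))
    for n in("handle","mould","board","butter_dish"):
        for q in r.pinpoint(c,n):print(n,q["pixel"],round(q["confidence"],2), atz(c,q["pixel"],{"handle":85,"mould":63,"board":93,"butter_dish":0}[n]))
print(r.observe())
E
```

```text
pics
scene [ 879.5 -704.5  772.4] [-0.41, 0.87, 0.27, -0.11]Traceback (most recent call last):
  File "<stdin>", line 7, in <module>
  File "h.py", line 7, in atz
    e,d=ray(cam,px);return e+d*(z-e[2])/d[2]
        ~~~^^^^^^^^
  File "h.py", line 5, in ray
    d=R@np.linalg.inv(K)@np.array([px[0],px[1],1.]);return e,d/np.linalg.norm(d)
      ~^~~~~~~~~~~~~~~~~
ValueError: matmul: Input operand 1 has a mismatch in its core dimension 0, with gufunc signature (n?,k),(k,m?)->(n?,m?) (size 3 is different from 4)
```

```bash
cat > h.py <<'E'
import numpy as np,cv2
from scipy.spatial.transform import Rotation as Ro
from cell import r
np.set_printoptions(precision=1,suppress=True)
def cal(cam):
    c=r.calibration(cam);q=c["rotation"]
    return np.array(c["camera_matrix"]),Ro.from_quat([q[1],q[2],q[3],q[0]]).as_matrix(),np.array(c["eye"])
def ray(cam,px):
    K,R,e=cal(cam)
    d=R@np.linalg.inv(K)@np.array([px[0],px[1],1.]);return e,d/np.linalg.norm(d)
def atz(cam,px,z):
    e,d=ray(cam,px);return e+d*(z-e[2])/d[2]
def proj(cam,p):
    K,R,e=cal(cam)
    q=K@(R.T@(np.array(p)-e));return q[:2]/q[2]
E
python3 - <<'E'
from h import *
for c in("scene","top"):
    print(c,cal(c)[1],cal(c)[2])
    cv2.imwrite(f"pics/{c}0.png",r.capture(c))
    for n in("handle","mould","board","butter_dish"):
        for q in r.pinpoint(c,n):print(n,q["pixel"],round(q["confidence"],2), atz(c,q["pixel"],{"handle":85,"mould":63,"board":93,"butter_dish":0}[n]))
print(r.observe())
E
```

```text
scene [[ 0.8  0.4 -0.4]
 [ 0.6 -0.5  0.6]
 [ 0.  -0.8 -0.6]] [ 879.5 -704.5  772.4]
handle [383.4, 206.7] 0.94 [595.3  83.   85. ]
handle [393.0, 156.0] 0.44 [507.4 334.9  85. ]
mould [344.8, 221.5] 0.59 [527.   -8.8  63. ]
board [331.9, 301.3] 0.96 [ 645.5 -269.3   93. ]
board [347.5, 215.6] 0.77 [536.1 -14.1  93. ]
butter_dish [392.5, 157.7] 0.86 [464.7 451.9   0. ]
top [[ 0.  -1.   0.1]
 [-1.  -0.  -0. ]
 [ 0.  -0.1 -1. ]] [ 363.1  -11.6 1460.4]
board [321.2, 170.3] 0.7 [545.8 -12.3  93. ]
board [381.6, 152.9] 0.65 [ 602.7 -194.6   93. ]
{'t': 0.6, 'joint_pos': array([ 1.1,  0.4,  1.3, -0. ,  1.5, -0.2]), 'joint_vel': array([ 0.,  0.,  0., -0., -0.,  0.]), 'tau': array([ -0. , -44.8, -23.1,  -0. ,   0. ,   0. ]), 'ee_pos': array([146.1, 530.2, 256.3]), 'tcp_rot': array([-0. ,  0.1,  1. , -0. ]), 'contact_force': array([ 0.6,  0.6, -0.7]), 'moment': array([0., 0., 0.]), 'grip_width': 85.46105547089388}
```

View pics/scene0.png

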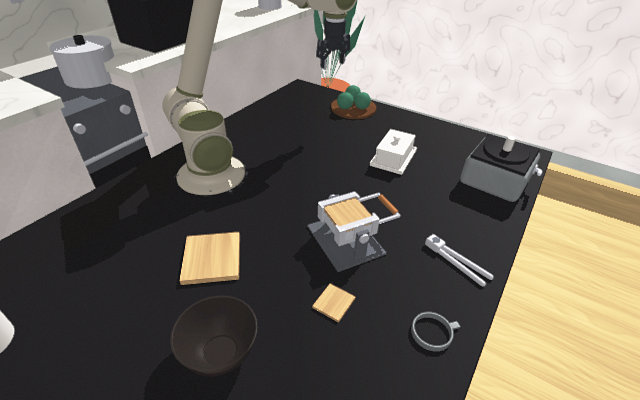

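View pics/top0.png

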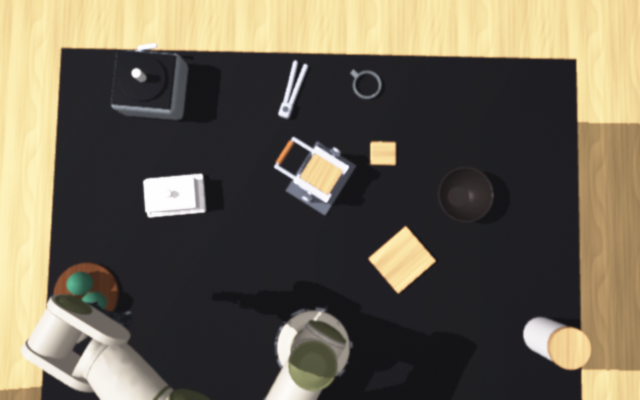

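```bash
python3 - <<'E'
from h import *
im=cv2.imread("pics/top0.png")[120:230,250:380]
a=cv2.resize(im,None,fx=6,fy=5.4,interpolation=cv2.INTER_CUBIC)
im=cv2.imread("pics/scene0.png")[175:285,290:420]
b=cv2.resize(im,None,fx=6,fy=5.4,interpolation=cv2.INTER_CUBIC)
cv2.imwrite("pics/z0.png",a);cv2.imwrite("pics/z1.png",b)
for c in("top","scene"):
    im=cv2.imread(f"pics/{c}0.png").astype(int);B,G,R=im[...,0],im[...,1],im[...,2]
    m=(R>110)&(B<70)&(R-G>50)
    if c=="top": m[:120]=0;m[200:]=0;m[:,:250]=0;m[:,380:]=0
    else: m[:180]=0;m[230:]=0;m[:,:350]=0;m[:,420:]=0
    p=np.argwhere(m)[:,::-1];print(c,len(p),p.mean(0),p.min(0),p.max(0))
    ctr,sz,an=cv2.minAreaRect(p.astype(np.float32));print(ctr,sz,an,atz(c,p.mean(0),90))
    bx=cv2.boxPoints((ctr,sz,an));print(np.array([atz(c,q,88) for q in bx]))
E
```

```text
top 33 [284.7 152.2] [277 143] [292 162]
(284.3321533203125, 151.4278106689453) (4.866818428039551, 22.471481323242188) 32.735225677490234 [599.4  99.6  90. ]
[[576.4 125.   88. ]
 [635.3  89.6  88. ]
 [627.4  76.9  88. ]
 [568.6 112.4  88. ]]
scene 12 [387.2 203.5] [381 197] [394 211]
(387.59954833984375, 203.9095001220703) (19.103904724121094, 0.4708709418773651) 47.72631072998047 [599.9  95.8  90. ]
[[572.  114.4  88. ]
 [572.2 116.2  88. ]
 [628.5  80.7  88. ]
 [628.2  79.   88. ]]
```

View pics/z0.png

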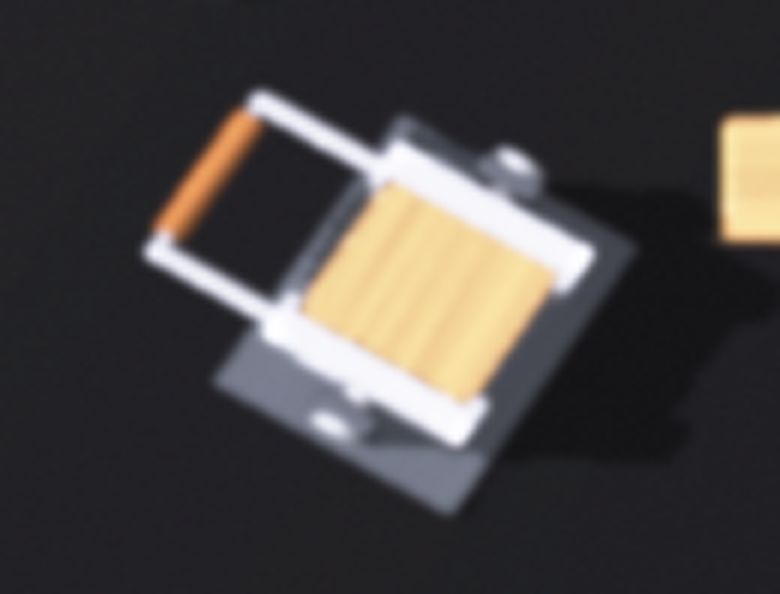

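View pics/z1.png

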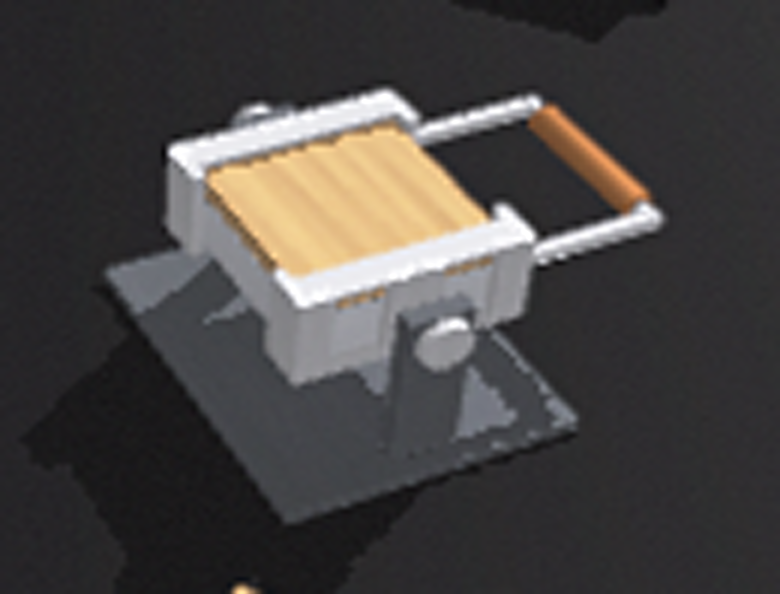

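```bash
python3 - <<'E'
from h import *
T=lambda z:(250+z[0]/6-.4,120+z[1]/5.4-.4); S=lambda z:(290+z[0]/6-.4,175+z[1]/5.4-.4)
def tri(a,b):
    e1,d1=ray("top",a);e2,d2=ray("scene",b)
    A=np.stack([d1,-d2],1);s=np.linalg.lstsq(A,e2-e1,rcond=None)[0]
    p,q=e1+d1*s[0],e2+d2*s[1];return (p+q)/2,np.linalg.norm(p-q)
print("far",tri(T((254,116)),S((640,200))))
print("near",tri(T((167,231)),S((541,115))))
print("ctr",tri(T((208,172)),S((590,158))))
print(atz("top",T((208,172)),87),atz("scene",S((590,158)),87))
a=atz("top",T((516,160)),97);b=atz("top",T((333,422)),97);print("knobs",a,b,(a+b)/2)
# plate corners at z~8
P=[atz("top",T(z),6) for z in((405,118),(636,247),(452,515),(215,380))];print(np.array(P),np.mean(P,0))
q=r.observe()["tcp_rot"];R=Ro.from_quat([q[1],q[2],q[3],q[0]]).as_matrix();print(R.round(3),np.array(q).round(4))
print(r.observe()["joint_pos"].round(3))
E
```

```text
far (array([634.5,  78.9,  89.3]), np.float64(1.2781382735123616))
near (array([567. , 120.6,  85.7]), np.float64(2.857615657406759))
ctr (array([601.4, 100.9,  85.9]), np.float64(1.7766056902222973))
[602.  101.3  87. ] [601.1  99.1  87. ]
knobs [610.3 -54.6  97. ] [461.2  34.4  97. ] [535.8 -10.1  97. ]
[[ 650.9    2.8    6. ]
 [ 575.8 -122.9    6. ]
 [ 413.9  -27.2    6. ]
 [ 491.5  101.     6. ]] [533.  -11.6   6. ]
[[-1.   0.3 -0. ]
 [ 0.3  1.  -0. ]
 [-0.  -0.  -1. ]] [-0.   0.1  1.  -0. ]
[ 1.1  0.4  1.3 -0.   1.5 -0.2]
```

```bash
cat >> h.py <<'E'
def tcp():
    o=r.observe();q=o["tcp_rot"];return np.array(o["ee_pos"]),Ro.from_quat([q[1],q[2],q[3],q[0]])
U=np.array([np.cos(np.radians(59)),np.sin(np.radians(59)),0]);Z=np.array([0,0,-1.])
RT=Ro.from_matrix(np.stack([np.cross(U,Z),U,Z],1))
def row(p): # shift & turn from the current measured pose, in units
    c,R=tcp();return (R.inv().apply(np.array(p)-c)/100).round(3),((R.inv()*RT).as_rotvec()/np.pi).round(4)
E
python3 - <<'E'
from h import *
np.set_printoptions(precision=4,suppress=True)
print(row((601.5,100.5,190)),tcp()[1].as_matrix())
E
```

```text
(array([-5.532, -2.934,  0.663]), array([-0.    ,  0.    ,  0.0867])) [[-0.9641  0.2656 -0.    ]
 [ 0.2656  0.9641 -0.    ]
 [-0.     -0.     -1.    ]]
```

Emit:
{"api": "step_arm", "payload": {"steps": [[-0.45,-0.25,0,0,0,0.045,0],[-0.9,-0.5,0,0,0,0.0867,0],[-1,-0.5,0,0,0,0.0867,0]]}}

```text
t: 0.98
ee_pos: [230.7, 453.9, 256.6]
tcp_rot: [0.0, 0.269, 0.963, 0.0]
contact_force: [0.8, 0.9, 0.7]
grip_width: 85.6
```

```bash
python3 - <<'E'
from h import *
np.set_printoptions(precision=4,suppress=True)
print(row((601.5,100.5,190)),tcp()[0],r.observe()['joint_pos'])
E
```

```text
(array([-5.003, -1.1  ,  0.667]), array([ 0.    ,  0.0001, -0.0013])) [230.7408 453.9476 256.5966] [ 0.8678  0.3089  1.4072 -0.0003  1.4254 -0.1579]
```

Emit:
{"api": "step_arm", "payload": {"steps": [[-0.5,-0.11,0,0,0,0,0],[-1,-0.22,0,0,0,0,0]]}}

```text
t: 1.23
ee_pos: [304.2, 384.8, 256.4]
tcp_rot: [0.0, 0.266, 0.964, 0.0]
contact_force: [-0.2, 0.5, -0.1]
grip_width: 85.4
```

Emit:
{"api": "step_arm", "payload": {"steps": [[-0.5,-0.11,0,0,0,0,0],[-1,-0.22,0,0,0,0,0]]}}

```text
t: 1.48
ee_pos: [378.9, 314.1, 256.5]
tcp_rot: [0.0, 0.266, 0.964, 0.0]
contact_force: [-0.4, 0.8, -0.0]
grip_width: 85.8
```

Emit:
{"api": "step_arm", "payload": {"steps": [[-0.5,-0.11,0,0,0,0,0],[-1,-0.22,0,0,0,0,0]]}}

```text
t: 1.72
ee_pos: [453.5, 243.7, 256.4]
tcp_rot: [0.0, 0.267, 0.964, 0.0]
contact_force: [1.4, 0.7, 0.1]
grip_width: 85.5
```

Emit:
{"api": "step_arm", "payload": {"steps": [[-0.5,-0.11,0,0,0,0,0],[-1,-0.22,0,0,0,0,0]]}}

```text
t: 1.98
ee_pos: [527.9, 173.3, 256.3]
tcp_rot: [0.0, 0.267, 0.964, 0.0]
contact_force: [0.7, 1.1, 0.5]
grip_width: 85.5
```

Emit:
{"api": "step_arm", "payload": {"steps": [[-0.5,-0.11,0.2,0,0,0,0],[-0.98,-0.22,0.5,0,0,0,0],[-0.98,-0.22,0.5,0,0,0,0],[-0.98,-0.22,0.5,0,0,0,0]]}}

```text
t: 2.48
ee_pos: [599.4, 105.4, 206.5]
tcp_rot: [-0.0, 0.267, 0.964, 0.0]
contact_force: [-0.1, -0.3, 0.7]
grip_width: 85.9
```

```bash
python3 - <<'E'
from h import *
np.set_printoptions(precision=4,suppress=True)
for c in("top","scene"):
    im=r.capture(c);cv2.imwrite(f"pics/{c}1.png",im)
im=cv2.imread("pics/scene1.png")[125:285,290:450]
cv2.imwrite("pics/z2.png",cv2.resize(im,None,fx=3.7,fy=3.7,interpolation=cv2.INTER_CUBIC))
print(row((601.5,100.5,91)),tcp()[0],r.observe()['joint_pos'],r.observe()['t'])
E
```

```text
(array([-0.047, -0.034,  1.163]), array([0.0003, 0.0004, 0.0005])) [599.0974 105.815  207.3186] [-0.0196  0.5187  1.2096  0.0002  1.4119 -1.051 ] 2.575
```

View pics/z2.png

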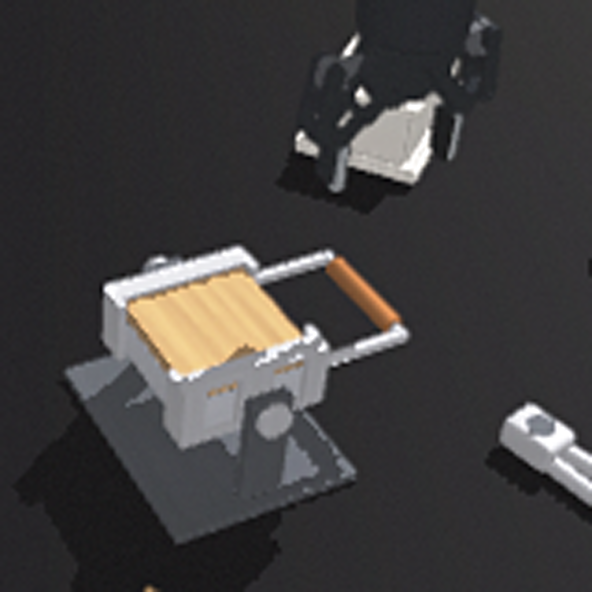

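View pics/top1.png

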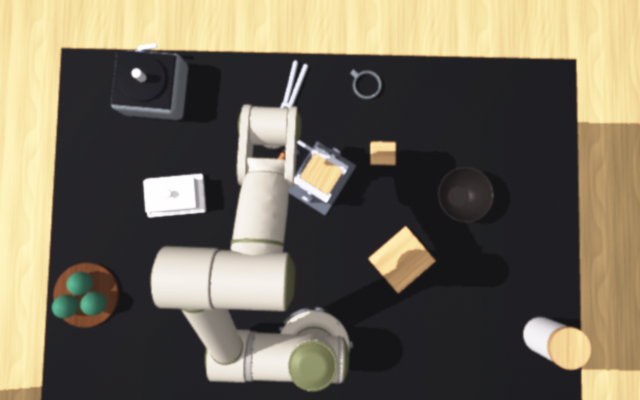

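Emit:
{"api": "step_arm", "payload": {"steps": [[-0.047,-0.034,0.3,0,0,0,0],[-0.047,-0.034,0.6,0,0,0,0],[-0.047,-0.034,0.8,0,0,0,0],[-0.047,-0.034,0.8,0,0,0,0],[-0.047,-0.034,0.8,0,0,0,0]]}}

```text
t: 3.2
ee_pos: [602.0, 99.9, 127.9]
tcp_rot: [0.001, 0.267, 0.964, 0.0]
contact_force: [-0.0, 0.1, 0.2]
grip_width: 85.3
```

```bash
python3 - <<'E'
from h import *
np.set_printoptions(precision=4,suppress=True)
im=r.capture("scene")
p,R=tcp()
im=im[125:285,290:450]
k=4
im=cv2.resize(im,None,fx=k,fy=k,interpolation=cv2.INTER_CUBIC)[:600]
for q in [(601.5,100.5,85.5),p,p+R.apply([0,0,6]),p+R.apply([0,0,25]),p+R.apply([0,43,25]),p+R.apply([0,-43,25])]:
    u=(proj("scene",q)-[290,125]+.5)*k;cv2.circle(im,tuple(int(x) for x in u),3,(0,255,0),1)
cv2.imwrite("pics/z3.png",im)
print(row((601.5,100.5,91)),tcp()[0],r.observe()['joint_pos'],r.observe()['t'])
E
```

```text
(array([0.01 , 0.003, 0.369]), array([0.0004, 0.0007, 0.0002])) [602.0578  99.7432 127.9063] [-0.0296  0.5967  1.3138 -0.      1.2285 -1.0599] 3.25
```

View pics/z3.png

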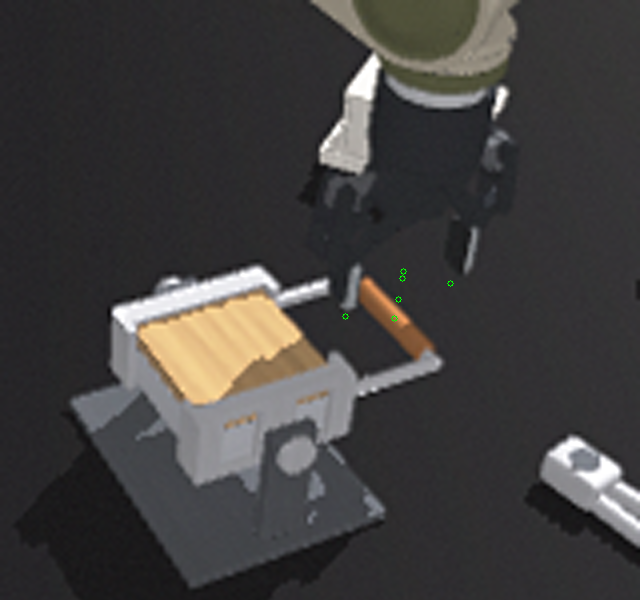

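Emit:
{"api": "step_arm", "payload": {"steps": [[0,0,0.15,0,0,0,0],[0,0,0.3,0,0,0,0],[0,0,0.37,0,0,0,0],[0,0,0.37,0,0,0,0],[0,0,0.37,0,0,0,0.4],[0,0,0.37,0,0,0,0.6],[0,0,0.37,0,0,0,0.7],[0,0,0.37,0,0,0,0.7]], "squeeze": 30}}

```text
t: 4.25
ee_pos: [601.7, 99.3, 89.5]
tcp_rot: [0.0, 0.267, 0.964, 0.0]
contact_force: [0.4, 1.1, 0.4]
grip_width: 25.9
```

Emit:
{"api": "step_arm", "payload": {"steps": [[0,0,0,0,0,0,0.8],[0,0,0,0,0,0,0.9],[0,0,0,0,0,0,1],[0,0,0,0,0,0,1],[0,0,0,0,0,0,1]], "squeeze": 30}}

```text
t: 4.88
ee_pos: [601.4, 98.8, 89.4]
tcp_rot: [-0.0, 0.267, 0.964, -0.001]
contact_force: [-3.5, -4.9, 1.9]
grip_width: 14.7
```

```bash
python3 - <<'E'
from h import *
np.set_printoptions(precision=4,suppress=True)
o=r.observe();print(row((601.5,100.5,91)),tcp()[0],o['contact_force'],o['moment'],o['grip_width'],o['t'])
im=r.capture("scene")[125:285,290:450]
cv2.imwrite("pics/z4.png",cv2.resize(im,None,fx=3.7,fy=3.7,interpolation=cv2.INTER_CUBIC))
E
```

```text
(array([ 0.007,  0.015, -0.016]), array([-0.0004, -0.0001, -0.0001])) [601.3535  98.8078  89.3689] [-3.4991 -4.9348  1.9438] [-0.6836  0.4915 -0.0154] 14.725577641930759 4.875
```

View pics/z4.png

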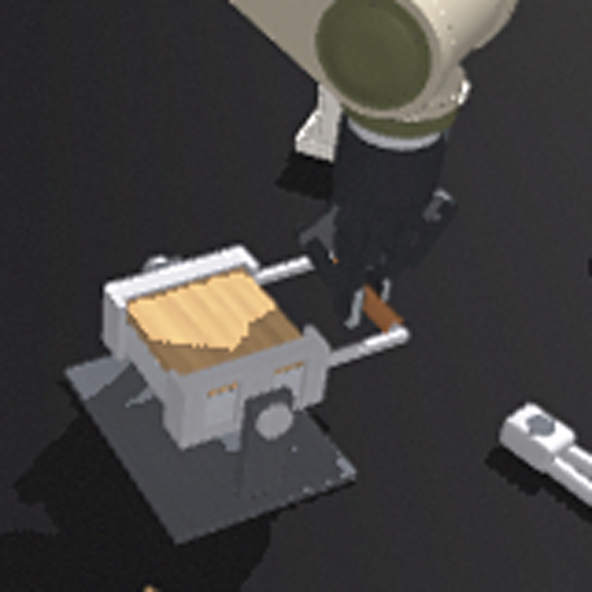

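```bash
python3 - <<'E'
import numpy as np
for th in ([1,3,6,10,14,18,22,26,30,34,38,42],[46+4*i for i in range(12)],[94+4*i for i in range(12)],[142,146,150,154,158,162,165,168,171,173,175,177]):
    a=np.radians(th);p=lambda a:np.stack([1.3*np.cos(a),-1.3*np.sin(a)],-1)
    s=p(np.radians(0 if th[0]==1 else th[0]-4)) 
    print([[0,float(y),float(z),0,0,0,1] for y,z in (p(a)-s).round(3)])
E
```

```text
[[0, -0.0, -0.023, 0, 0, 0, 1], [0, -0.002, -0.068, 0, 0, 0, 1], [0, -0.007, -0.136, 0, 0, 0, 1], [0, -0.02, -0.226, 0, 0, 0, 1], [0, -0.039, -0.314, 0, 0, 0, 1], [0, -0.064, -0.402, 0, 0, 0, 1], [0, -0.095, -0.487, 0, 0, 0, 1], [0, -0.132, -0.57, 0, 0, 0, 1], [0, -0.174, -0.65, 0, 0, 0, 1], [0, -0.222, -0.727, 0, 0, 0, 1], [0, -0.276, -0.8, 0, 0, 0, 1], [0, -0.334, -0.87, 0, 0, 0, 1]]
[[0, -0.063, -0.065, 0, 0, 0, 1], [0, -0.13, -0.126, 0, 0, 0, 1], [0, -0.202, -0.182, 0, 0, 0, 1], [0, -0.277, -0.233, 0, 0, 0, 1], [0, -0.356, -0.278, 0, 0, 0, 1], [0, -0.437, -0.318, 0, 0, 0, 1], [0, -0.521, -0.352, 0, 0, 0, 1], [0, -0.608, -0.38, 0, 0, 0, 1], [0, -0.696, -0.402, 0, 0, 0, 1], [0, -0.785, -0.417, 0, 0, 0, 1], [0, -0.875, -0.427, 0, 0, 0, 1], [0, -0.966, -0.43, 0, 0, 0, 1]]
[[0, -0.091, 0.003, 0, 0, 0, 1], [0, -0.181, 0.013, 0, 0, 0, 1], [0, -0.27, 0.028, 0, 0, 0, 1], [0, -0.358, 0.05, 0, 0, 0, 1], [0, -0.445, 0.078, 0, 0, 0, 1], [0, -0.529, 0.112, 0, 0, 0, 1], [0, -0.61, 0.152, 0, 0, 0, 1], [0, -0.689, 0.198, 0, 0, 0, 1], [0, -0.764, 0.248, 0, 0, 0, 1], [0, -0.836, 0.304, 0, 0, 0, 1], [0, -0.903, 0.365, 0, 0, 0, 1], [0, -0.966, 0.43, 0, 0, 0, 1]]
[[0, -0.058, 0.07, 0, 0, 0, 1], [0, -0.112, 0.143, 0, 0, 0, 1], [0, -0.16, 0.22, 0, 0, 0, 1], [0, -0.202, 0.3, 0, 0, 0, 1], [0, -0.239, 0.383, 0, 0, 0, 1], [0, -0.27, 0.468, 0, 0, 0, 1], [0, -0.29, 0.533, 0, 0, 0, 1], [0, -0.306, 0.6, 0, 0, 0, 1], [0, -0.318, 0.667, 0, 0, 0, 1], [0, -0.324, 0.711, 0, 0, 0, 1], [0, -0.329, 0.757, 0, 0, 0, 1], [0, -0.332, 0.802, 0, 0, 0, 1]]
```

Emit:
{"api": "step_arm", "payload": {"steps": [[0,-0.007,-0.023,0,0,0,1],[0,-0.009,-0.068,0,0,0,1],[0,-0.014,-0.136,0,0,0,1],[0,-0.027,-0.226,0,0,0,1],[0,-0.046,-0.314,0,0,0,1],[0,-0.071,-0.402,0,0,0,1]], "squeeze": 40}}

```text
t: 5.68
ee_pos: [597.9, 93.1, 130.3]
tcp_rot: [0.0, 0.267, 0.964, 0.0]
contact_force: [1.2, -1.8, -4.0]
grip_width: 14.7
```

```bash
python3 - <<'E'
from h import *
o=r.observe();print(tcp()[0],o['contact_force'],o['grip_width'],o['t'])
im=r.capture("scene")[125:285,290:450]
cv2.imwrite("pics/z5.png",cv2.resize(im,None,fx=3.7,fy=3.7,interpolation=cv2.INTER_CUBIC))
E
```

```text
[597.9  93.1 130.3] [ 1.2 -1.8 -4. ] 14.746945643843578 5.675
```

View pics/z5.png

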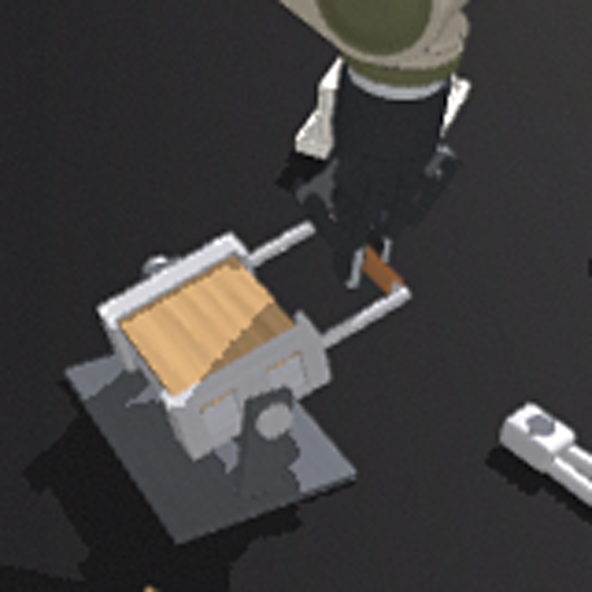

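Emit:
{"api": "step_arm", "payload": {"steps": [[0,-0.031,-0.085,0,0,0,1],[0,-0.068,-0.168,0,0,0,1],[0,-0.11,-0.248,0,0,0,1],[0,-0.158,-0.325,0,0,0,1],[0,-0.212,-0.398,0,0,0,1],[0,-0.27,-0.468,0,0,0,1],[0,-0.333,-0.533,0,0,0,1],[0,-0.4,-0.594,0,0,0,1],[0,-0.472,-0.65,0,0,0,1],[0,-0.547,-0.701,0,0,0,1],[0,-0.626,-0.746,0,0,0,1],[0,-0.707,-0.786,0,0,0,1]]}}

```text
t: 7.22
ee_pos: [561.4, 32.1, 208.5]
tcp_rot: [0.0, 0.267, 0.964, 0.0]
contact_force: [3.7, 0.4, -3.1]
grip_width: 15.0
```

```bash
python3 - <<'E'
from h import *
o=r.observe();print(tcp()[0],o['contact_force'],o['grip_width'],o['t'],o['joint_pos'])
im=r.capture("scene")[125:285,290:450]
cv2.imwrite("pics/z6.png",cv2.resize(im,None,fx=3.7,fy=3.7,interpolation=cv2.INTER_CUBIC))
E
```

```text
[561.4  32.1 208.5] [ 3.7  0.4 -3.1] 14.970308474594843 7.225 [-0.2  0.4  1.3  0.   1.4 -1.2]
```

View pics/z6.png

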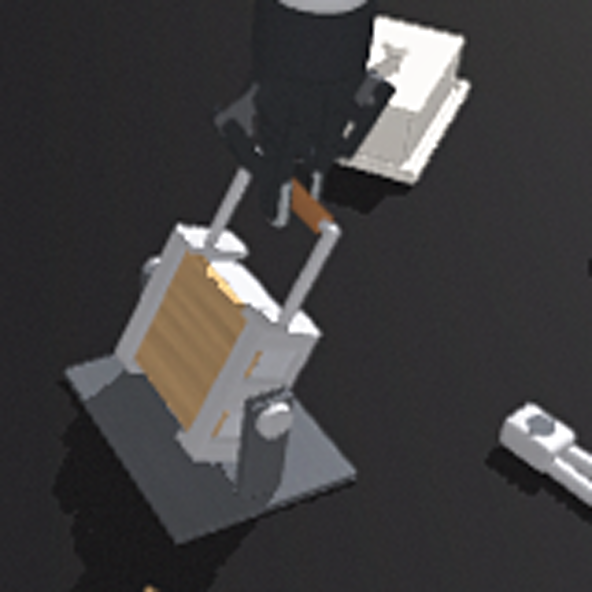

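Cradle at about 66°, the board still held, forces low. Continuing.

Emit:
{"api": "step_arm", "payload": {"steps": [[0,-0.084,-0.034,0,0,0,1],[0,-0.171,-0.062,0,0,0,1],[0,-0.259,-0.084,0,0,0,1],[0,-0.348,-0.099,0,0,0,1],[0,-0.438,-0.109,0,0,0,1],[0,-0.529,-0.112,0,0,0,1],[0,-0.62,-0.109,0,0,0,1],[0,-0.71,-0.099,0,0,0,1],[0,-0.799,-0.084,0,0,0,1],[0,-0.887,-0.062,0,0,0,1],[0,-0.974,-0.034,0,0,0,1]]}}

```text
t: 8.65
ee_pos: [511.4, -51.3, 211.5]
tcp_rot: [0.001, 0.267, 0.964, 0.0]
contact_force: [8.0, 1.2, -4.6]
grip_width: 14.5
```

```bash
python3 - <<'E'
from h import *
o=r.observe();print(tcp()[0],o['contact_force'],o['grip_width'],o['t'],o['joint_pos'])
im=r.capture("scene")[125:285,270:430]
cv2.imwrite("pics/z7.png",cv2.resize(im,None,fx=3.7,fy=3.7,interpolation=cv2.INTER_CUBIC))
th=[114+4*i for i in range(12)]
p=lambda a:np.stack([1.3*np.cos(a),-1.3*np.sin(a)],-1)
for th in ([114+4*i for i in range(12)],[161,164,167,170,172,174,176,177,178]):
    a=np.radians(th);s=p(np.radians(110 if th[0]==114 else 158))
    print([[0,float(y),float(z),0,0,0,1] for y,z in (p(a)-s).round(3)])
E
```

```text
[511.4 -51.3 211.5] [ 8.   1.2 -4.6] 14.454948841811165 8.65 [-0.3  0.4  1.5  0.   1.3 -1.4]
[[0, -0.084, 0.034, 0, 0, 0, 1], [0, -0.166, 0.074, 0, 0, 0, 1], [0, -0.244, 0.119, 0, 0, 0, 1], [0, -0.319, 0.17, 0, 0, 0, 1], [0, -0.391, 0.226, 0, 0, 0, 1], [0, -0.458, 0.286, 0, 0, 0, 1], [0, -0.521, 0.352, 0, 0, 0, 1], [0, -0.58, 0.421, 0, 0, 0, 1], [0, -0.633, 0.495, 0, 0, 0, 1], [0, -0.681, 0.572, 0, 0, 0, 1], [0, -0.724, 0.652, 0, 0, 0, 1], [0, -0.761, 0.735, 0, 0, 0, 1]]
[[0, -0.024, 0.064, 0, 0, 0, 1], [0, -0.044, 0.129, 0, 0, 0, 1], [0, -0.061, 0.195, 0, 0, 0, 1], [0, -0.075, 0.261, 0, 0, 0, 1], [0, -0.082, 0.306, 0, 0, 0, 1], [0, -0.088, 0.351, 0, 0, 0, 1], [0, -0.091, 0.396, 0, 0, 0, 1], [0, -0.093, 0.419, 0, 0, 0, 1], [0, -0.094, 0.442, 0, 0, 0, 1]]
```

View pics/z7.png

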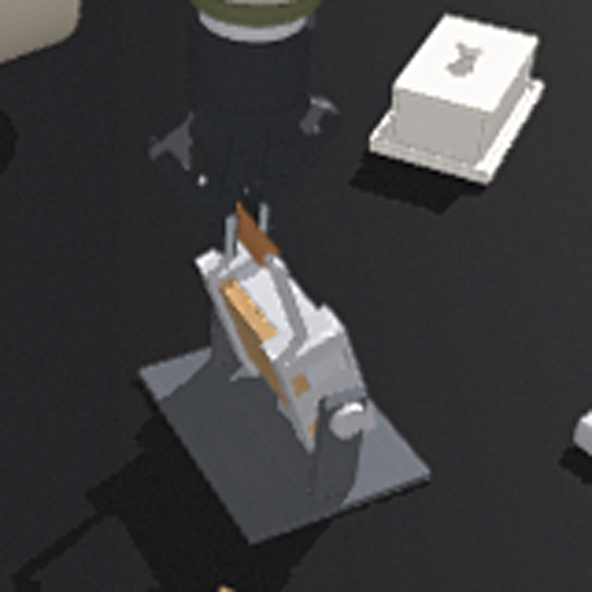

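Emit:
{"api": "step_arm", "payload": {"steps": [[-0.003,-0.084,0.034,0,0,0,1],[-0.006,-0.166,0.074,0,0,0,1],[-0.009,-0.244,0.119,0,0,0,1],[-0.011,-0.319,0.17,0,0,0,1],[-0.012,-0.391,0.226,0,0,0,1],[-0.013,-0.458,0.286,0,0,0,1],[-0.014,-0.521,0.352,0,0,0,1],[-0.015,-0.58,0.421,0,0,0,1],[-0.015,-0.633,0.495,0,0,0,1],[-0.015,-0.681,0.572,0,0,0,1],[-0.015,-0.724,0.652,0,0,0,1],[-0.015,-0.761,0.735,0,0,0,1]]}}

```text
t: 10.2
ee_pos: [472.6, -116.7, 137.3]
tcp_rot: [-0.001, 0.267, 0.964, 0.0]
contact_force: [-2.1, 5.8, 0.5]
grip_width: 14.8
```

```bash
python3 - <<'E'
from h import *
o=r.observe();print(tcp()[0],o['contact_force'],tcp()[1].inv().apply(o['contact_force']),o['grip_width'],o['t'],o['joint_pos'])
im=r.capture("scene")[145:305,250:410]
cv2.imwrite("pics/z8.png",cv2.resize(im,None,fx=3.7,fy=3.7,interpolation=cv2.INTER_CUBIC))
E
```

```text
[ 472.6 -116.7  137.3] [-2.1  5.8  0.5] [ 4.8  3.9 -0.5] 14.830710818630573 10.2 [-0.5  0.4  1.7  0.   1.1 -1.5]
```

View pics/z8.png

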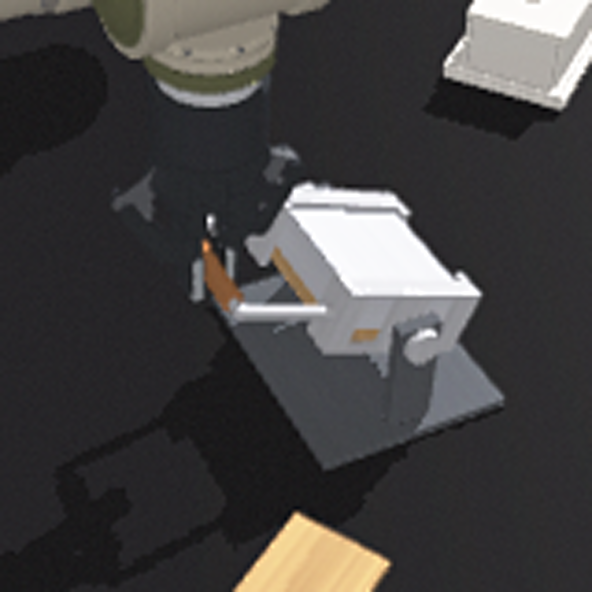

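Emit:
{"api": "step_arm", "payload": {"steps": [[0.005,-0.02,0.064,0,0,0,1],[0.005,-0.04,0.129,0,0,0,1],[0.005,-0.057,0.195,0,0,0,1],[0.005,-0.071,0.261,0,0,0,1],[0.005,-0.078,0.306,0,0,0,1],[0.005,-0.084,0.351,0,0,0,1],[0.005,-0.087,0.396,0,0,0,1],[0.005,-0.089,0.419,0,0,0,1],[0.005,-0.09,0.442,0,0,0,1],[0.005,-0.09,0.442,0,0,0,1]]}}

```text
t: 11.5
ee_pos: [468.0, -124.4, 93.4]
tcp_rot: [-0.001, 0.267, 0.964, -0.0]
contact_force: [-4.4, 1.0, -2.4]
grip_width: 14.4
```

```bash
python3 - <<'E'
from h import *
o=r.observe();print(tcp()[0],o['contact_force'],tcp()[1].inv().apply(o['contact_force']),o['grip_width'],o['t'],o['joint_pos'])
E
```

```text
[ 468.  -124.4   93.4] [-4.4  1.  -2.4] [ 4.3 -1.4  2.4] 14.358766803644821 11.5 [-0.5  0.5  1.7 -0.   1.  -1.5]
```

Emit:
{"api": "step_arm", "payload": {"steps": [[0.003,0,0.01,0,0,0,1],[0.003,0,0.02,0,0,0,1],[0.003,0,0.03,0,0,0,1],[0.003,0,0.04,0,0,0,1],[0.003,0,0.045,0,0,0,1],[0.003,0,0.045,0,0,0,1]]}}

```text
t: 12.25
ee_pos: [467.9, -124.4, 89.4]
tcp_rot: [-0.0, 0.267, 0.964, -0.0]
contact_force: [-5.2, 0.1, 2.4]
grip_width: 14.7
```

Emit:
{"api": "step_arm", "payload": {"steps": [[0,0,0.008,0,0,0,1],[0,0,0.016,0,0,0,1],[0,0,0.016,0,0,0,1]]}}

```text
t: 12.62
ee_pos: [468.0, -124.4, 89.1]
tcp_rot: [0.0, 0.267, 0.964, -0.001]
contact_force: [-9.7, 2.9, 18.1]
grip_width: 14.6
```

```bash
python3 - <<'E'
from h import *
o=r.observe();print(tcp()[0],o['contact_force'],tcp()[1].inv().apply(o['contact_force']),o['grip_width'],o['t'],o['joint_pos'])
im=r.capture("scene")[145:305,250:410]
cv2.imwrite("pics/z9.png",cv2.resize(im,None,fx=3.7,fy=3.7,interpolation=cv2.INTER_CUBIC))
E
```

```text
[ 468.  -124.4   89.1] [-9.7  2.9 18.1] [  9.8  -2.6 -18.1] 14.5831356407437 12.625 [-0.5  0.5  1.7 -0.   1.  -1.5]
```

View pics/z9.png

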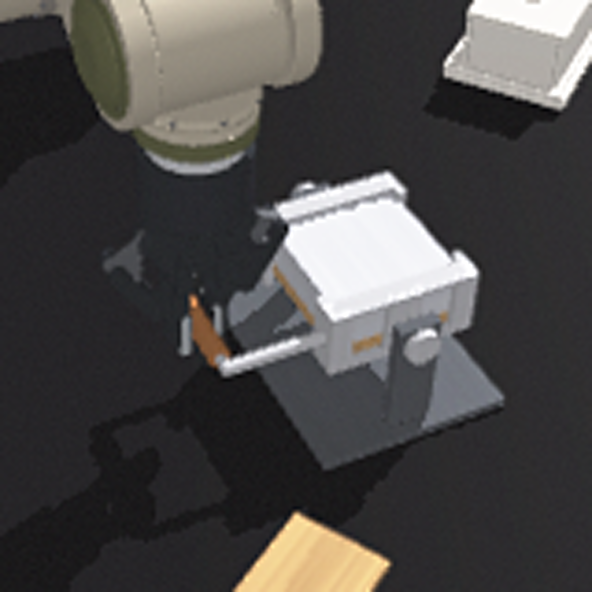

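Emit:
{"api": "step_arm", "payload": {"steps": [[0.005,0,-0.008,0,0,0,1],[0.005,0,-0.008,0,0,0,0.7],[0.005,0,-0.008,0,0,0,0.4],[0.005,0,-0.008,0,0,0,0.3],[0.005,0,-0.008,0,0,0,0.3],[0.005,0,-0.008,0,0,0,0.3]]}}

```text
t: 13.42
ee_pos: [467.8, -123.9, 88.5]
tcp_rot: [0.0, 0.267, 0.964, -0.0]
contact_force: [-0.2, 0.2, 0.3]
grip_width: 59.7
```

Released with no contact force. Rising straight up.

Emit:
{"api": "step_arm", "payload": {"steps": [[0,0,-0.1,0,0,0,0.3],[0,0,-0.3,0,0,0,0.3],[0,0,-0.6,0,0,0,0.3],[0,0,-1,0,0,0,0.3]]}}

```text
t: 13.92
ee_pos: [467.4, -123.7, 189.8]
tcp_rot: [-0.0, 0.267, 0.964, 0.0]
contact_force: [0.4, -0.7, 0.0]
grip_width: 59.8
```

Emit:
{"api": "step_arm", "payload": {"steps": [[0,-0.3,-0.4,0,0,0,0.3],[0,-0.8,-0.7,0,0,0,0.3],[0,-1,-0.7,0,0,0,0.3],[0,-1,-0.7,0,0,0,0.3],[0,-1,-0.7,0,0,0,0.3]]}}

```text
t: 14.55
ee_pos: [416.3, -208.9, 258.5]
tcp_rot: [-0.0, 0.267, 0.964, 0.0]
contact_force: [-0.6, 1.1, -0.0]
grip_width: 59.6
```

```bash
python3 - <<'E'
from h import *
o=r.observe();print(tcp()[0],o['contact_force'],o['grip_width'],o['t'])
a=r.capture("scene");cv2.imwrite("pics/s9.png",a)
b=r.capture("top");cv2.imwrite("pics/t9.png",b)
im=a[145:305,250:410]
cv2.imwrite("pics/z10.png",cv2.resize(im,None,fx=3.7,fy=3.7,interpolation=cv2.INTER_CUBIC))
for c in("scene","top"):
  for n,z in(("handle",85),("mould",105),("board",75),("butter_dish",0)):
    for q in r.pinpoint(c,n):print(c,n,q["pixel"],round(q["confidence"],2),atz(c,q["pixel"],z))
for n,p in(("handle",(467.5,-123,85)),("mould",(534.5,-11,105))):print(n,proj("scene",p),proj("top",p))
E
```

```text
[ 416.3 -208.9  258.5] [-0.6  1.1 -0. ] 59.601579840843634 14.55
scene handle [301.9, 235.5] 0.7 [ 475.  -137.6   85. ]
scene mould [348.1, 210.5] 0.82 [533.2  -7.7 105. ]
scene board [215.2, 258.4] 0.8 [ 343.3 -310.9   75. ]
scene board [332.4, 301.8] 0.73 [ 640.9 -258.3   75. ]
scene butter_dish [393.8, 156.9] 0.49 [466.4 459.6   0. ]
top handle [357.7, 196.7] 0.64 [ 468.6 -124.7   85. ]
top mould [321.7, 174.2] 0.87 [532.4 -14.1 105. ]
top board [400.3, 259.3] 0.66 [ 281.7 -257.6   75. ]
handle [302.8 231. ] [357.1 197. ]
mould [347.9 211.3] [320.7 173.5]
```

View pics/z10.png

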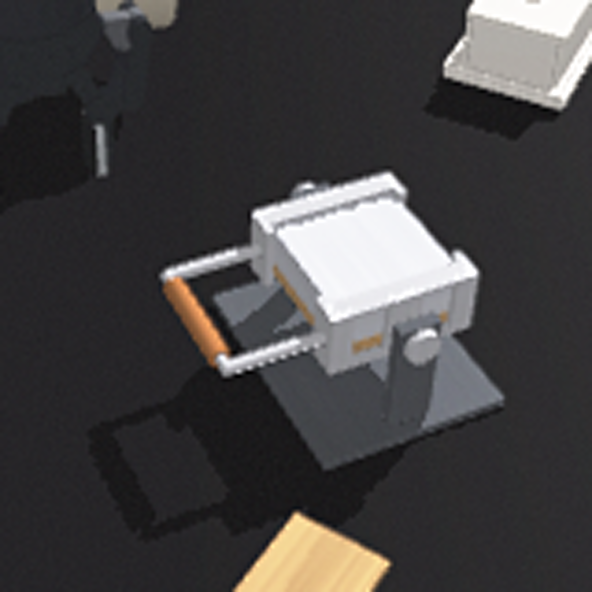

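View pics/t9.png

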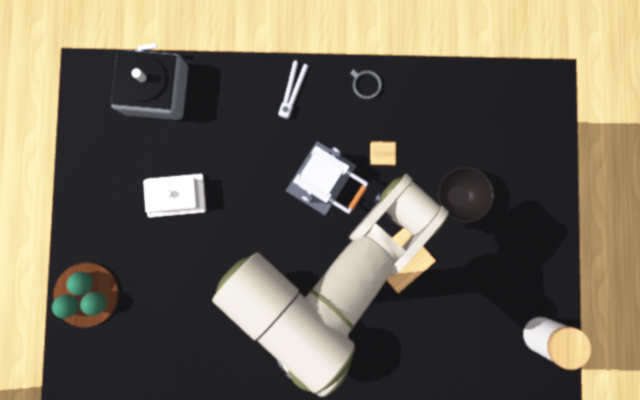

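```bash
python3 - <<'E'
from h import *
o=r.observe();print(o['contact_force'],abs(o['joint_vel']).max());print(r.finish_job())
E
```

```text
[-0.3 -0.6  1.2] 0.0014218407855361988
the job is handed in; nothing more can be done
None
```

I turned the mould and board over together and handed the job in at about 15 s; `finish_job` gives no verdict.

I gripped the handle sleeve with the tool pointing down. I then swung it along a 130 mm arc at about 0.56 rad/s, slowing near the end, until it met the stop. The push at the stop was about 18 N. Then I opened the fingers and moved the arm clear.

**Mould:** the last pictures show the cradle level on the far side with the closed bottom uppermost. The network puts it at about (533, -8 to -14) mm, within about 4 mm of where I expected it.

**Handle:** the top camera puts it at (469, -125) mm, where it should be after half a turn. The scene camera is about 15 mm off that.

**Board:** its edge shows through the cradle windows below the mould. The network only reported the look-alike boards, because the real one is hidden, so I have no measured position or tilt for it.

**Butter dish:** it stands where it was in the top picture. The scene camera's two readings differ by about 8 mm, the second at low confidence, which I put down to noise.

**Robot:** it is at rest and touching nothing. The force reading was about 1 N, which is noise level.

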